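# Set the purge-gas panel: flow slider, then valve half open

## Task

Set up the purge gas on the panel on the bench. First, with the ball valve still closed, slide the flow slider along its track until its pointer is lined up with the tip of the set marker; then turn the valve lever to half open, over the thick 45 degree line on the plate. Do not shift the set marker, and leave the pliers, the pin plate and the hammer where they are.

Things in the scene. Friction and masses are not known exactly. Their poses are not given: they have to be found in the camera images.
- gas_panel: Fixed aluminium plate 160 (x) x 400 (y) x 8 mm; origin at the centre of its underside, x away from the robot, y to its left. Right half (y -190 to 0): grey slider housing, top 42 mm over the bench, slot along y at x = 5. Left half: brass ball valve (axis at x = 30, y = 120) in a pipe along y (centre 30 mm high). Lines on the plate: thin under the closed lever, thick under the half-open one.
- flow_slider (a joint): Position of the flow slider along its track in m: 0 at the right end (panel -y), 0.13 at the left end (panel +y). Moves with about 3 N and stays where it is left. It starts to the right of the set marker.
- slider_top (a point): Centre of the top face of the flow slider's black upright grip, 95 mm above the bench. The grip is 26 mm (panel x) by 20 mm (panel y) and stands from 42 to 95 mm above the bench; its lowest 9 mm are a foot 30 x 24 mm. It can be pushed by its sides or pinched from above.
- slider_pointer (a point): Tip of the slider's thin steel pointer, which sticks out of the grip towards panel -x, 29 mm from the slot, 46 mm above the bench. It moves with the slider.
- set_marker (a joint): Position of the set marker along the same track in m (same zero and direction as the slider: equal values mean lined up). Clamped; it takes about 15 N to shift it.
- marker_tip (a point): Tip of the set marker's steel pointer, towards panel +x, 46 mm above the bench; its axes are the panel's. It stops 2 mm short of the slider's pointer. The marker is a dark steel block 14 x 16 mm with a screw on top, 57 mm over the bench at its highest, on a rail on the robot's side of the slot, 47 mm from it.
- valve_lever (a joint): Angle of the ball valve lever in rad: 0 closed (lever across the pipe, pointing to panel -x, towards the robot), 0.785 half open (over the thick line), 1.571 fully open (along the pipe, pointing to panel +y). It grows clockwise seen from above. Stiff (0.25 N m) and stays where it is left.
- lever_axis (a point): Point on the upright turning axis of the valve lever, 69 mm above the bench.
- lever_end (a point): Outer end of the valve lever, 108 mm from the axis, at mid-height 69 mm above the bench. The black sleeve is 18 mm wide and 18 mm high (60 to 78 mm above the bench) and covers 40 to 108 mm from the axis; below it is free space down to the plate.
- pliers: Loose pliers 62 x 205 x 13 mm lying to the left of the panel; origin at the centre of the underside. Leave alone.
- pin_plate: Loose small plate with upright pins, 34 x 78 x 29 mm, between the panel and the robot; origin at the centre of the underside. Leave alone.
- hammer: Loose hammer with a wooden handle, 105 x 248 x 32 mm, lying to the right of the panel; origin at the centre of the underside. Leave alone.

How it is judged:
On the way, in this order (a step that is already met when the one before it is completed fails the run):
1. the slider's pointer is lined up with the set marker, within 4 mm, while the valve is still closed (lever under 0.2 rad) (y of slider_pointer in the frame of marker_tip between -0.004 and 0.004 m and value of joint valve_lever below 0.2 rad), for 0.3 s.
2. the valve lever is half open, 0.785 rad within 0.15 rad (value of joint valve_lever between 0.635 and 0.935 rad), for 0.3 s.
At the end, for the whole second after the job is handed in: The slider's pointer is within 4 mm of the set marker's tip along the track, and the valve lever stands at 0.785 rad (half open) within 0.15 rad; both at rest (all of step 2 and y of slider_pointer in the frame of marker_tip between -0.004 and 0.004 m and velocity of joint valve_lever between -0.02 and 0.02 rad/s and velocity of joint flow_slider between -0.005 and 0.005 m/s); the robot touches nothing.
It fails at once if the set marker is shifted by more than 4 mm (distance of marker_tip from where it was at the start of the episode above 0.004 m).
It fails at once if the pliers, the pin plate or the hammer is moved by more than 20 mm (distance of any of pliers, pin_plate, hammer from where it was at the start of the episode above 0.02 m).
It also fails if it takes over 45 s, if anything falls off the work surface, if the arm or the gripper's body presses on something with over 40 N, if the wrist force passes 120 N, or if a joint passes its speed limit or range.

## Robot

A 6-joint arm with a two-finger parallel gripper is mounted at the origin on a cart in front of the work surface, level with it; the furniture and walls round the work are solid. World frame = base frame: x ahead of the robot, y to its left, z up, the work surface at z = 0. Lengths are in m, angles in rad, forces in N, time in s.
With the tool pointing down it reaches from about 0.25 to 0.775 m from the base axis. Payload 4 kg.
Tool frame: the origin (TCP) lies on the centre line of the jaws, within the pads' length; the fingertips stand ahead of it and the grasp point (between the pads) is the TCP (ctrl.tip_reach is the y of the fingertips in the tool frame, in m); y points along the fingers, z is the direction in which the jaws open and shut, and the axes are right-handed (so a half turn about y gives the same grasp; the last joint's range is limited). The gripper opens to 85 mm and grips with 20 to 120 N. Pads are 22 mm wide; open, the fingers measure 114 mm over their backs; the gripper's body (76 mm by 85 mm) begins 54 mm behind the grasp point. The pads swing forward as they close: fully open they stand 13 mm farther back than shut.
Start: joints at [-1.226, 0.087, 1.371, -0, 1.684, -0.103], TCP at [0.238, -0.496, 0.25] pointing down, gripper open.
Joint ranges: [-3.1, 3.1], [-0.76, 2.03], [0.27, 2.55], [-1.08, 4.22], [0.17, 2.65], [-2.57, 2.57]. Speed limits (rad/s): [2.79, 2.79, 3.14, 3.14, 3.14, 3.14].

## Interface

Orientations are given as a 3x3 rotation matrix whose columns are the frame's x, y, z axes.
In Python, from workcell import ctrl, optics gives the robot as it stands.
- The arm moves only by the shell command python3 -m crank 'ROWS' [OPENING] [FORCE]. ROWS is JSON, a list of rows, each a list of 6 numbers: the shift along the tool's x, y, z in mm, then the turn, a rotation vector about the tool's x, y, z in degrees. A call has 1 to 20 rows; each row shifts and turns the commanded pose from where the row before left it, along the tool's axes as they then stand; what a row does not reach is not made up. A row lasts 1/10 s, in which the tool goes at most 50 mm and 8.59 degrees, less where a joint would pass 70% of its speed; a pose out of reach is approached as far as the arm can. A call is refused whole if a number of a shift passes 50 or a number of a turn 8.59, either way. A call with a gripper value outside its range is refused whole. OPENING is the opening, from 0 (shut) to 1 (fully open), set as the call begins (- or left out, the last holds). The fingers move at their own pace and stop on an object; FORCE is the grip in N (left out, the last holds). Time passes only in rows, so rows that do not move let the fingers close. It gives the time, the measured TCP pose, the force and the opening at its end, in the units of the state.
- ctrl.get_state(): the state, without advancing time (a new reading comes with each control period).
- optics.snapshot(name): name is "scene" or "side" or "wrist"; returns (picture, depth): 384x512x3 uint8, red, green, blue; 384x512 float32, m along the optical axis (not along the pixel's ray), 0 where there is no reading.
- optics.get_calibration(name): a dict with "K" (3x3 intrinsics, pixels), "view" (4x4, takes a point from world to camera coordinates); the wrist camera has in their place "hand_eye" (4x4, takes a point from camera to tool coordinates, whose origin is the TCP and whose axes are the tool frame's). Camera axes: x right, y down, z forward; pixel columns grow to the right and rows downward; lengths in m; the calibration is good to about 2 mm. A picture is of the moment at which its call begins: read the wrist's pose just before it. get_calibration takes no time and is no camera call.
- ctrl.job_done(): hands the job in, once; it reports no verdict.
The state is a dict: "time_s": time; "joint_positions": joint angles; "joint_vel": joint speeds; "tau": joint torques, N m; "tcp_pos": TCP position; "tcp_rot": TCP orientation; "wrist_force": force on the tool from outside, world axes, zero at the start; "wrist_torque": the same for the moment, N m; "width": finger opening in m.
Only numpy, scipy, OpenCV 4.12 (cv2) and the standard library are available. Lean on these libraries where they do the work, as an engineer would, in place of code of your own. Each camera call takes 0.05 s, during which the arm holds its last target.

## Working session

There is one attempt and no reset: what is moved stays moved. The work goes in short steps, Python scripts to look and compute and a shell command to move; the robot and the scene stay as the last step left them, time stands still between calls to the robot, and variables do not carry over. Pictures are saved under pics/ and viewed, and the job is handed in when it is done.

```bash
mkdir -p pics; ls; python3 - <<'E'
from workcell import ctrl, optics
import cv2,numpy as np
s=ctrl.get_state(); print(s['time_s'],s['tcp_pos'],s['tcp_rot'],s['width'],ctrl.tip_reach)
for n in ['scene','side']:
    p,d=optics.snapshot(n); cv2.imwrite(f'pics/{n}0.png',p[:,:,::-1]); np.save(f'pics/{n}0_d.npy',d); c=optics.get_calibration(n); print(n,c)
    np.save(f'pics/{n}0.npy',p)
E
```

```text
pics
0.0 [ 0.23794774 -0.49534255  0.24909667] [[-9.01416110e-01 -8.07949063e-04  4.32953051e-01]
 [-4.32953757e-01  2.15467107e-03 -9.01413558e-01]
 [-2.04575172e-04 -9.99997352e-01 -2.29205979e-03]] 0.08555500607142216 0.019
scene {'K': array([[390.45919705,   0.        , 264.32684119],
       [  0.        , 390.45919705, 191.36517602],
       [  0.        ,   0.        ,   1.        ]]), 'view': array([[-0.70991678, -0.70393158,  0.02232716,  0.40014547],
       [-0.44465534,  0.4234008 , -0.78931198,  0.28404552],
       [ 0.54616829, -0.57027371, -0.61358626,  0.88681124],
       [ 0.        ,  0.        ,  0.        ,  1.        ]])}
side {'K': array([[462.21092487,   0.        , 254.95765639],
       [  0.        , 462.21092487, 192.12548181],
       [  0.        ,   0.        ,   1.        ]]), 'view': array([[-0.87721058, -0.48008382,  0.00459745,  0.47403037],
       [-0.24340294,  0.43645176, -0.86617831,  0.19527491],
       [ 0.41383162, -0.76093981, -0.49971392,  1.1207484 ],
       [ 0.        ,  0.        ,  0.        ,  1.        ]])}
```

View pics/scene0.png

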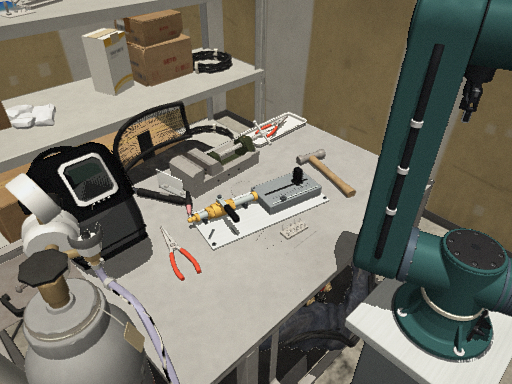

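View pics/side0.png

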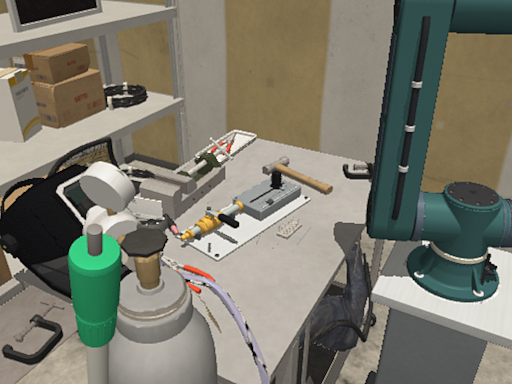

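The panel sits mid-table: the plate spans about (190,220)-(328,195) in the scene view, with the black slider grip at (297,175) and the lever at (230,213). I'll zoom in and take an approximate plate position.

```bash
cat > h.py <<'E'
import numpy as np,cv2
from workcell import ctrl,optics
def ray(c,u,v,z):
    K,V=c['K'],c['view']; R=V[:3,:3];t=V[:3,3]
    o=-R.T@t; d=R.T@np.linalg.inv(K)@np.array([u,v,1.]); return o+d*(z-o[2])/d[2]
def wcal(s):
    c=optics.get_calibration('wrist'); T=np.eye(4);T[:3,:3]=s['tcp_rot'];T[:3,3]=s['tcp_pos']
    return {'K':c['K'],'view':np.linalg.inv(T@c['hand_eye'])}
def proj(c,p):
    q=c['view'][:3,:3]@np.asarray(p)+c['view'][:3,3]; q=c['K']@q; return q[:2]/q[2]
E
python3 - <<'E'
from h import *
p=cv2.imread('pics/scene0.png'); cv2.imwrite('pics/scene0c.png',cv2.resize(p[150:260,170:370],None,fx=4,fy=4,interpolation=cv2.INTER_CUBIC))
c=optics.get_calibration('scene')
for u,v,z in [(213,247,.008),(328,196,.008),(297,170,.095),(290,236,0),(175,250,0)]: print(ray(c,u,v,z).round(3))
print(optics.get_calibration('wrist'))
E
```

```text
[0.52  0.237 0.008]
[ 0.442 -0.158  0.008]
[ 0.523 -0.095  0.095]
[0.411 0.053 0.   ]
[0.587 0.311 0.   ]
{'K': array([[324.1225746 ,   0.        , 252.88898306],
       [  0.        , 324.1225746 , 188.81499276],
       [  0.        ,   0.        ,   1.        ]]), 'hand_eye': array([[ 4.04759706e-04,  9.53308909e-01,  3.01996624e-01,
        -7.72612770e-02],
       [-1.41137768e-03, -3.01995803e-01,  9.53308210e-01,
        -1.23001451e-01],
       [ 9.99998922e-01, -8.12092046e-04,  1.22324318e-03,
         5.36991544e-04],
       [ 0.00000000e+00,  0.00000000e+00,  0.00000000e+00,
         1.00000000e+00]])}
```

View pics/scene0c.png

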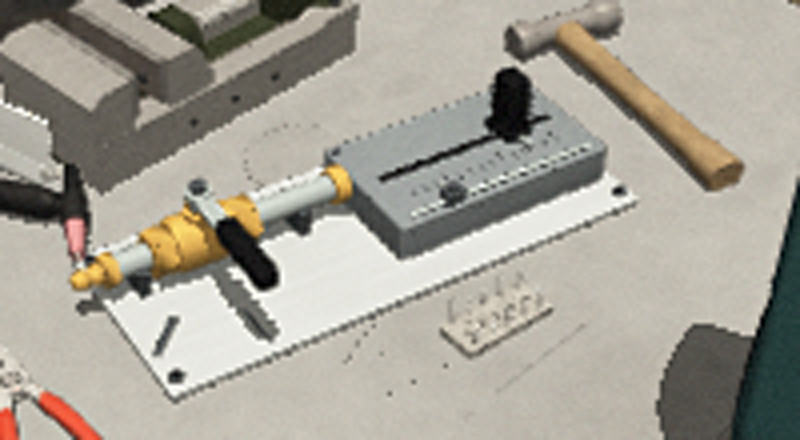

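```bash
python3 -m crank '[[0,0,0,0,7.4,0],[0,0,0,0,7.4,0],[0,0,0,0,7.4,0],[0,0,0,0,7.4,0],[0,0,0,0,7.2,0],[-17,0,-39.5,0,0,0],[-17,0,-39.5,0,0,0],[-17,0,-39.5,0,0,0],[-17,0,-39.5,0,0,0],[-17,0,-39.5,0,0,0],[-17,0,-39.5,0,0,0],[-17,0,-39.5,0,0,0],[-17,0,-39.5,0,0,0],[-17,0,-39.5,0,0,0],[-17,0,-39.5,0,0,0],[-17,0,-39.5,0,0,0],[-17,0,-39.5,0,0,0],[-17,0,-39.5,0,0,0],[-17,0,-39.5,0,0,0],[0,0,0,0,0,0]]' 1
cat > look.py <<'E'
from h import *; import sys,pickle
s=ctrl.get_state(); p,d=optics.snapshot('wrist'); n=sys.argv[1]
cv2.imwrite(f'pics/{n}.png',cv2.resize(p[:,:,::-1],None,fx=1.5,fy=1.5,interpolation=cv2.INTER_CUBIC))
pickle.dump((s,p,d,wcal(s)),open(f'pics/{n}.pkl','wb'))
print(s['time_s'],np.round(s['tcp_pos'],4),np.round(s['tcp_rot'],3).tolist(),s['width'],s['wrist_force'])
E
python3 look.py w1
```

```text
time_s: 2.1
tcp_pos: [0.58, 0.0052, 0.2486]
tcp_rot: [[-0.982, -0.002, -0.187], [0.187, 0.002, -0.982], [0.002, -1.0, -0.002]]
wrist_force: [-0.5, -0.7, -0.2]
width: 0.0853
2.1 [0.58   0.0052 0.2486] [[-0.982, -0.002, -0.187], [0.187, 0.002, -0.982], [0.002, -1.0, -0.002]] 0.08534245660940061 [-0.54908126 -0.71919393 -0.20061289]
```

View pics/w1.png

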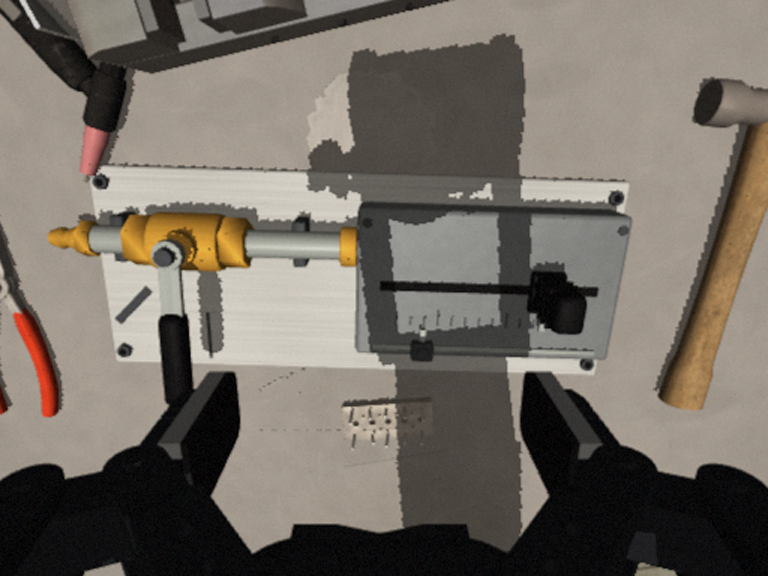

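The wrist view shows the plate (corners about (92,165), (630,181), (595,375), (116,360)). The marker tip is at (424,328), the grip top near (572,308), and the lever is closed from (168,255) to (177,400). The pin plate is at (388,422).

```bash
python3 - <<'E'
from h import *; import pickle
s,p,d,c=pickle.load(open('pics/w1.pkl','rb'))
P=[ray(c,u/1.5,v/1.5,.008) for u,v in [(92,165),(630,181),(595,375),(116,360)]]
for q in P: print(q.round(4))
ctr=sum(P)/4; y=(P[0]-P[1]+P[3]-P[2]);y/=np.linalg.norm(y); yaw=np.arctan2(-y[0],y[1]); print('ctr',ctr.round(4),'yaw',np.degrees(yaw))
R=np.array([[np.cos(yaw),-np.sin(yaw)],[np.sin(yaw),np.cos(yaw)]])
for n,u,v,z in [('mtip',424,328,.046),('axis',166,254,.078),('leverend',177,400,.069),('grip',572,308,.095),('slotL',381,286,.042),('slotR',597,292,.042),('pin',388,420,0)]:
    q=ray(c,u/1.5,v/1.5,z); print(n,q.round(4),'panel',(R.T@(q-ctr)[:2]).round(4))
im=p[100:300,200:450,::-1]; cv2.imwrite('pics/w1c.png',cv2.resize(p[170:250,250:410,::-1],None,fx=5,fy=5,interpolation=cv2.INTER_CUBIC))
E
```

```text
[0.6708 0.2006 0.008 ]
[ 0.5857 -0.1838  0.008 ]
[ 0.4302 -0.1497  0.008 ]
[0.5182 0.2381 0.008 ]
ctr [0.5512 0.0263 0.008 ] yaw -12.632756974875395
mtip [ 0.5152 -0.0157  0.046 ] panel [-0.0259 -0.0489]
axis [0.6083 0.1344 0.078 ] panel [0.032 0.118]
leverend [0.5036 0.165  0.069 ] panel [-0.0768  0.125 ]
grip [ 0.5326 -0.1051  0.095 ] panel [ 0.0106 -0.1323]
slotL [0.5512 0.0091 0.042 ] panel [ 0.0037 -0.0168]
slotR [ 0.5178 -0.1417  0.042 ] panel [ 0.0041 -0.1713]
pin [0.4148 0.0286 0.    ] panel [-0.1337 -0.0276]
```

View pics/w1c.png

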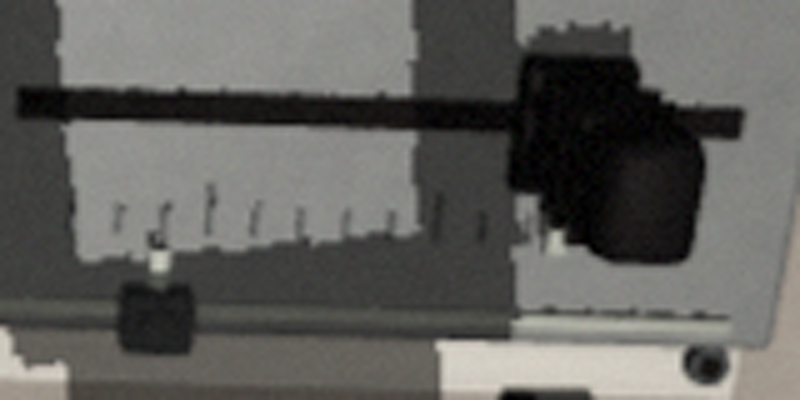

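```bash
python3 - <<'E'
from h import *; import pickle
s,p,d,c=pickle.load(open('pics/w1.pkl','rb'))
yaw=np.radians(-12.6);R=np.array([[np.cos(yaw),-np.sin(yaw)],[np.sin(yaw),np.cos(yaw)]])
ctr=np.array([.5512,.0263])
f=lambda u,v:(250+u/5,170+v/5)
for n,u,v,z in [('mtip',160,247,.046),('ptr',556,235,.046),('grip',648,200,.095),('gripL',592,200,.095),('gripR',705,200,.095)]:
    q=ray(c,*f(u,v),z)[:2]; print(n,q.round(4),(R.T@(q-ctr)).round(4))
g=ray(c,*f(648,200),.095)
rot=np.array(s['tcp_rot']);
print('delta tool mm to grip xy (current axes)',(rot.T@(np.array([g[0],g[1],.085])-s['tcp_pos'])*1000).round(1))
m=np.where(d[170:250,250:410]>0,d[170:250,250:410],9)
# top face by depth
K=c['K'];V=np.linalg.inv(c['view']);v,u=np.mgrid[170:250,250:410]
pts=np.stack([(u-K[0,2])/K[0,0]*m,(v-K[1,2])/K[1,1]*m,m],-1)@V[:3,:3].T+V[:3,3]
k=(pts[...,2]>.085)&(pts[...,2]<.105); q=pts[k]; print(k.sum(),np.median(q[:,2]))
pp=(q[:,:2]-ctr)@R; print(pp.min(0),pp.max(0),np.percentile(pp,[3,97],axis=0),pp.mean(0))
E
```

```text
mtip [ 0.5145 -0.0149] [-0.0268 -0.0482]
ptr [ 0.5012 -0.0996] [-0.0213 -0.1338]
grip [ 0.5283 -0.1032] [ 0.0059 -0.1314]
gripL [ 0.5303 -0.0932] [ 0.0056 -0.1212]
gripR [ 0.5264 -0.1135] [ 0.0063 -0.1418]
delta tool mm to grip xy (current axes) [ 30.1 163.4 116.5]
606 0.09352295658568757
[-0.00688208 -0.14137481] [ 0.01804047 -0.12226642] [[-0.00579835 -0.14008494]
 [ 0.01731838 -0.12265799]] [ 0.0064939  -0.13053044]
```

```bash
python3 -m crank '[[10,0,39,0,0,0],[10,0,39,0,0,0],[10,0,38.5,0,0,0],[0,0,0,0,1.8,0],[0,40,0,0,0,0],[0,35,0,0,0,0],[0,30,0,0,0,0],[0,0,0,0,0,0]]'
python3 look.py w2; python3 - <<'E'
from h import *
s=ctrl.get_state();print((np.array(s['tcp_rot']).T@(np.array([.5283,-.1032,.085])-s['tcp_pos'])*1000).round(1))
E
```

```text
time_s: 2.95
tcp_pos: [0.5224, -0.1077, 0.1397]
tcp_rot: [[-0.974, -0.011, -0.226], [0.226, 0.003, -0.974], [0.012, -1.0, -0.0]]
wrist_force: [-0.5, 0.7, -0.4]
width: 0.0856
2.95 [ 0.5224 -0.1077  0.1397] [[-0.974, -0.011, -0.226], [0.226, 0.003, -0.974], [0.012, -1.0, -0.0]] 0.08557572468596639 [-0.52077321  0.72981135 -0.40900135]
[-3.2 57.9 -5.7]
```

View pics/w2.png

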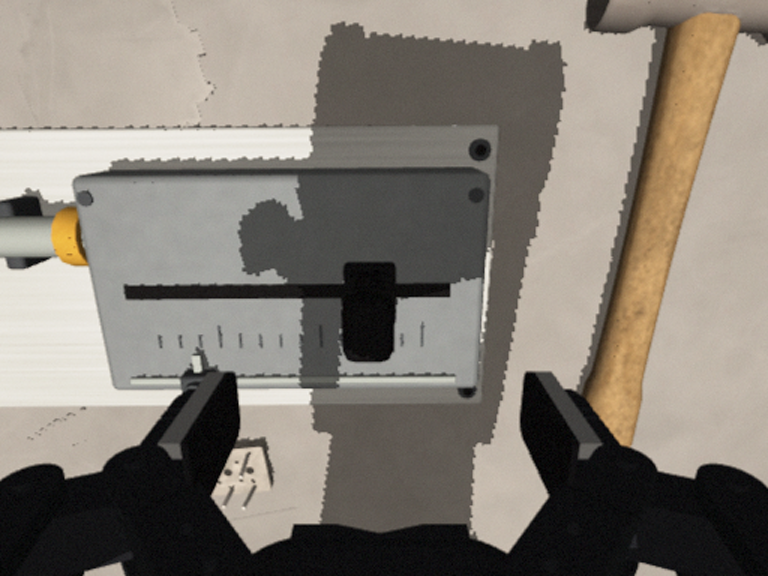

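The grip top is centred near column 369 and the jaw centre is at 380, about 4-5 mm off. I'll correct that, descend and pinch.

```bash
python3 -m crank '[[-3,0,-5,0,0,0],[0,30,0,0,0,0],[0,25,0,0,0,0],[0,0,0,0,0,0]]'; python3 -m crank '[[0,0,0,0,0,0],[0,0,0,0,0,0],[0,0,0,0,0,0],[0,0,0,0,0,0],[0,0,0,0,0,0],[0,0,0,0,0,0],[0,0,0,0,0,0],[0,0,0,0,0,0]]' 0 20
```

```text
time_s: 3.4
tcp_pos: [0.5297, -0.1031, 0.0891]
tcp_rot: [[-0.975, -0.003, -0.224], [0.224, 0.001, -0.975], [0.003, -1.0, -0.0]]
wrist_force: [-0.9, 0.7, -0.5]
width: 0.0852
time_s: 4.2
tcp_pos: [0.5312, -0.1039, 0.0916]
tcp_rot: [[-0.975, 0.002, -0.224], [0.224, -0.001, -0.975], [-0.002, -1.0, 0.001]]
wrist_force: [-0.5, -0.2, 5.8]
width: 0.0196
```

```bash
python3 -m crank '[[0,0,-10,0,0,0],[0,0,-10,0,0,0],[0,0,-10,0,0,0],[0,0,-10,0,0,0],[0,0,-10,0,0,0],[0,0,-10,0,0,0],[0,0,-10,0,0,0],[0,0,-8,0,0,0],[0,0,-4,0,0,0],[0,0,0,0,0,0],[0,0,0,0,0,0],[0,0,0,0,0,0]]'
python3 look.py w3
```

```text
time_s: 5.4
tcp_pos: [0.5492, -0.0236, 0.0916]
tcp_rot: [[-0.975, 0.001, -0.224], [0.224, -0.0, -0.975], [-0.001, -1.0, 0.0]]
wrist_force: [-2.1, -0.3, 7.1]
width: 0.0194
5.4 [ 0.5492 -0.0236  0.0916] [[-0.975, 0.001, -0.224], [0.224, -0.0, -0.975], [-0.001, -1.0, 0.0]] 0.01936833341987952 [-2.08480644 -0.29075484  7.14921421]
```

View pics/w3.png

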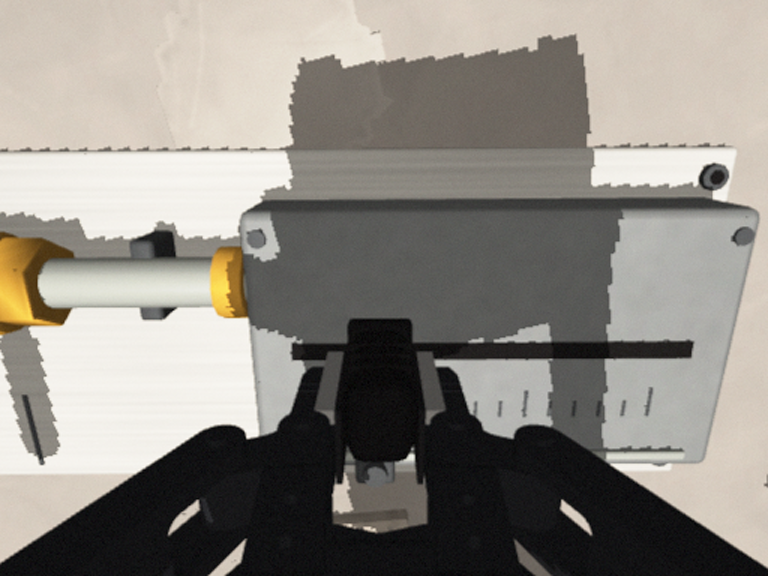

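```bash
python3 -m crank '[[0,0,0,0,0,0],[0,0,0,0,0,0],[0,0,0,0,0,0],[0,0,0,0,0,0],[0,0,0,0,0,0],[0,0,0,0,0,0],[0,-30,0,0,0,0],[0,-40,0,0,0,0],[30,-30,0,0,0,0],[45,0,0,0,0,0],[35,0,0,0,0,0],[0,0,0,0,0,0],[0,0,0,0,0,0]]' 1
python3 look.py w4
```

```text
time_s: 6.75
tcp_pos: [0.4417, 0.0011, 0.1907]
tcp_rot: [[-0.975, 0.002, -0.224], [0.224, -0.0, -0.975], [-0.002, -1.0, -0.0]]
wrist_force: [0.6, -0.5, 0.5]
width: 0.0853
6.75 [0.4417 0.0011 0.1907] [[-0.975, 0.002, -0.224], [0.224, -0.0, -0.975], [-0.002, -1.0, -0.0]] 0.0852857580749975 [ 0.63244117 -0.48851471  0.47538665]
```

View pics/w4.png

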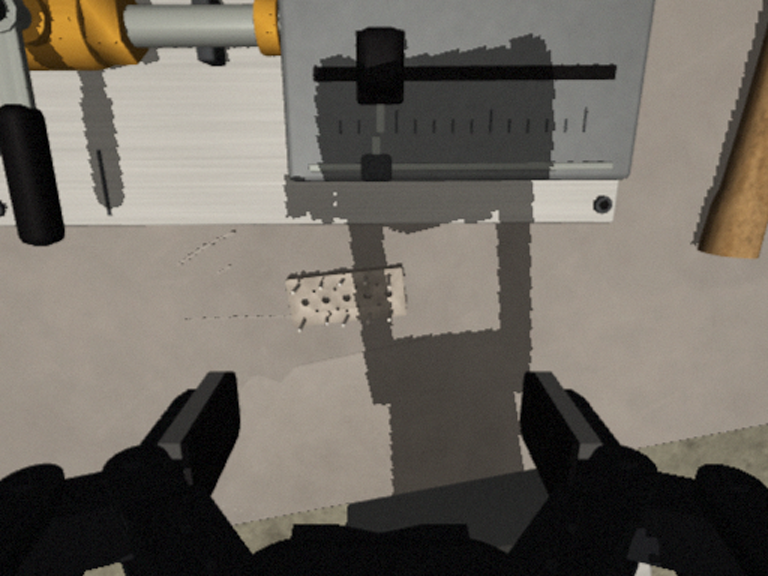

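The wrist view now shows both pointers around (380,120) and (376,145), still slightly apart. I'll enlarge the picture.

```bash
python3 - <<'E'
from h import *; import pickle
s,p,d,c=pickle.load(open('pics/w4.pkl','rb'))
q=p[15:125,200:300,::-1].astype(float); q=np.clip(q*1.8,0,255).astype(np.uint8)
q=cv2.resize(q,None,fx=5.4,fy=5.4,interpolation=cv2.INTER_CUBIC);cv2.imwrite('pics/w4c.png',q)
g=p.astype(float).sum(2)
for r in range(68,106,2): print(r,g[r,240:266].astype(int))
E
```

```text
68 [18 13 30 18 13 16 21 20 22 26 14 26 23 21 20 22  7 10 25 37 28  5 14 14
 17 10]
70 [160 147 151 158 161 165 155 151 153 151 157 207 229 232 231 217 184 154
 159 157 159 157 166 174 173 160]
72 [181 180 177 178 183 173 171 177 183 183 188 231 251 255 249 239 203 189
 174 173 177 171 176 178 183 172]
74 [176 180 178 179 179 180 175 188 180 183 205 236 245 243 244 244 210 184
 167 183 185 184 180 143 114 152]
76 [194 181 191 181 180 182 184 183 195 179 188 234 242 252 252 235 195 184
 174 173 181 177 170 137 115 154]
78 [184 176 173 181 191 180 184 176 183 174 191 232 252 258 248 242 197 173
 174 172 185 187 177 136 111 164]
80 [157 177 180 174 178 163 181 172 177 182 184 240 244 249 241 228 200 188
 183 175 182 177 185 148 128 161]
82 [164 187 187 176 182 177 178 174 179 172 191 227 241 243 244 236 202 176
 179 179 175 182 171 141 117 166]
84 [160 175 181 162 168 177 177 178 181 179 190 233 247 244 245 235 201 180
 167 181 185 183 174 143 117 161]
86 [173 178 175 174 177 185 175 178 176 181 189 221 247 253 248 244 202 185
 170 181 180 173 170 138 121 161]
88 [166 194 169 177 181 19
[... 266 characters left out ...]
179
 180 181 175 176 188 185 184 178]
94 [178 183 184 181 185 179 184 182 227 241 247 243 242 211 175 183 190 183
 184 178 175 184 173 188 171 177]
96 [181 171 168 170 165 180 176 170 235 244 234 241 244 209 175 190 178 185
 176 181 189 180 172 176 180 177]
98 [183 176 178 173 181 184 175 185 221 240 252 236 236 197 189 183 179 182
 182 181 169 192 182 169 178 178]
100 [179 187 165 182 180 173 173 184 218 252 233 238 239 215 189 180 182 186
 180 196 178 175 185 178 178 183]
102 [178 177 178 149 145 135 127 140 183 208 208 215 207 177 157 136 144 145
 161 179 180 184 180 178 181 175]
104 [173 128 102  86  86  88  90  88  80  86 105  91  97  91  98  95  86  85
  98  89 123 163 175 179 173 179]
```

View pics/w4c.png

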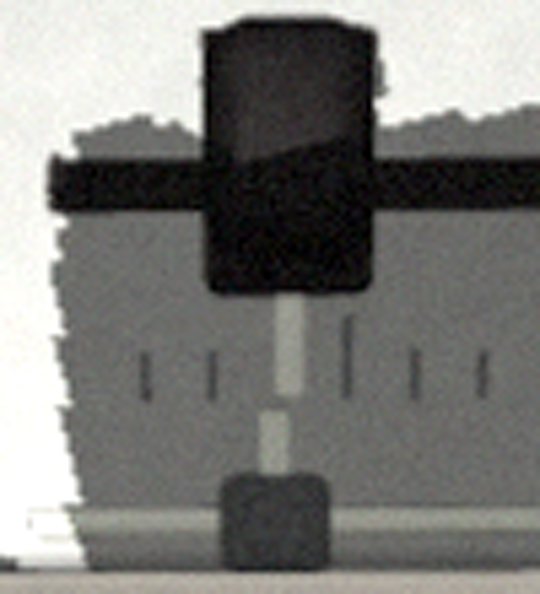

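The slider pointer (col 253.4) is 3 px, about 2.5 mm, right of the marker (col 250.3). That is inside tolerance, but I'll regrip and nudge it to centre it.

```bash
python3 -m crank '[[-35,0,0,0,0,0],[-45,0,0,0,0,0],[-30,30,0,0,0,0],[0,40,0,0,0,0],[0,30,0,0,0,0],[0,0,0,0,0,0],[0,0,0,0,0,0]]' && python3 -m crank '[[0,0,0,0,0,0],[0,0,0,0,0,0],[0,0,0,0,0,0],[0,0,0,0,0,0],[0,0,0,0,0,0],[0,0,0,0,0,0],[0,0,0,0,0,0],[0,0,-2.5,0,0,0],[0,0,0,0,0,0],[0,0,0,0,0,0]]' 0 20; python3 -m crank '[[0,0,0,0,0,0],[0,0,0,0,0,0],[0,0,0,0,0,0],[0,0,0,0,0,0],[0,0,0,0,0,0],[0,0,0,0,0,0],[0,-30,0,0,0,0],[0,-40,0,0,0,0],[30,-30,0,0,0,0],[45,0,0,0,0,0],[35,0,0,0,0,0],[0,0,0,0,0,0],[0,0,0,0,0,0]]' 1
python3 look.py w5; python3 - <<'E'
from h import *; import pickle
s,p,d,c=pickle.load(open('pics/w5.pkl','rb'))
g=p.astype(float).sum(2)
for r in range(74,106,2): print(r,g[r,236:262].astype(int))
E
```

```text
time_s: 7.5
tcp_pos: [0.5496, -0.0239, 0.0899]
tcp_rot: [[-0.975, -0.001, -0.224], [0.224, 0.0, -0.975], [0.001, -1.0, 0.0]]
wrist_force: [0.6, -0.2, 0.7]
width: 0.0854
time_s: 8.5
tcp_pos: [0.5498, -0.0219, 0.0913]
tcp_rot: [[-0.975, 0.001, -0.224], [0.224, -0.002, -0.975], [-0.001, -1.0, 0.001]]
wrist_force: [-1.4, -1.8, 6.0]
width: 0.0196
time_s: 9.8
tcp_pos: [0.4422, 0.0036, 0.1907]
tcp_rot: [[-0.975, 0.002, -0.224], [0.224, -0.0, -0.975], [-0.002, -1.0, -0.0]]
wrist_force: [-0.1, -0.3, 0.0]
width: 0.0854
9.8 [0.4422 0.0036 0.1907] [[-0.975, 0.002, -0.224], [0.224, -0.0, -0.975], [-0.002, -1.0, -0.0]] 0.08538678800991505 [-0.14201309 -0.26177503  0.04439892]
74 [180 179 177 185 179 177 187 186 179 181 182 180 190 184 186 199 242 252
 244 247 238 209 178 178 182 178]
76 [187 188 181 185 180 182 177 181 179 180 169 184 190 182 181 187 233 247
 241 242 239 203 180 187 175 185]
78 [177 183 186 182 178 177 183 184 180 176 185 180 186 182 175 197 229 248
 256 247 230 203 182 167 178 181]
80 [188 179 189 181 173 144 121 159 176 173 178 176 185 176 183 196 234 245
 241 241 233 211 175 17
[... 633 characters left out ...]
244
 247 244 214 184 180 183 187 180]
94 [181 172 181 184 182 193 184 183 172 172 176 187 179 177 182 205 238 245
 235 238 213 194 178 179 170 180]
96 [179 175 179 179 183 187 180 182 179 175 177 178 188 171 173 213 236 241
 231 242 213 196 175 183 184 171]
98 [185 180 183 185 175 188 169 179 170 180 171 174 183 172 181 213 241 245
 240 240 211 184 190 188 180 182]
100 [180 187 167 186 178 176 175 175 178 183 185 176 185 179 184 207 243 235
 237 239 221 192 185 185 181 181]
102 [174 179 176 185 186 185 176 181 177 178 148 140 140 130 144 177 218 213
 209 207 174 147 134 143 141 147]
104 [174 178 175 188 174 188 189 182 132  84  88  84  79  94  97  94  83  94
  89  94  99  87  98 103  91  78]
```

View pics/w5.png

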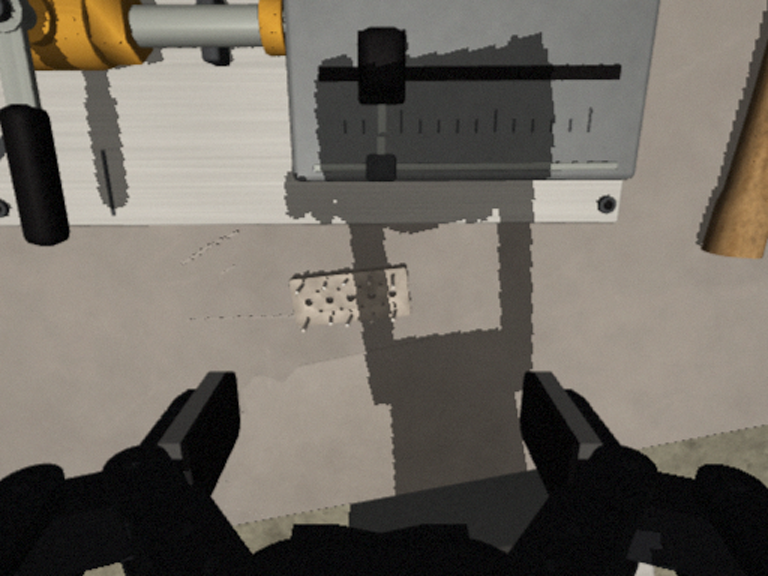

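Now aligned: pointer col 254.3 against marker col 253.8, about 0.4 mm. Next I go over the lever sleeve.

```bash
python3 -m crank '[[-12.5,0,-41.5,0,0,0],[-12.5,0,-41.5,0,0,0],[-12.5,0,-41.5,0,0,0],[-12.5,0,-41.5,0,0,0],[0,0,0,0,0,0],[0,0,0,0,0,0]]'
python3 look.py w6
```

```text
time_s: 10.45
tcp_pos: [0.5293, 0.1546, 0.1891]
tcp_rot: [[-0.975, -0.002, -0.223], [0.223, -0.001, -0.975], [0.001, -1.0, 0.001]]
wrist_force: [-1.0, -0.6, 1.0]
width: 0.0853
10.45 [0.5293 0.1546 0.1891] [[-0.975, -0.002, -0.223], [0.223, -0.001, -0.975], [0.001, -1.0, 0.001]] 0.08527081843872557 [-0.95583672 -0.55068567  0.95842808]
```

View pics/w6.png

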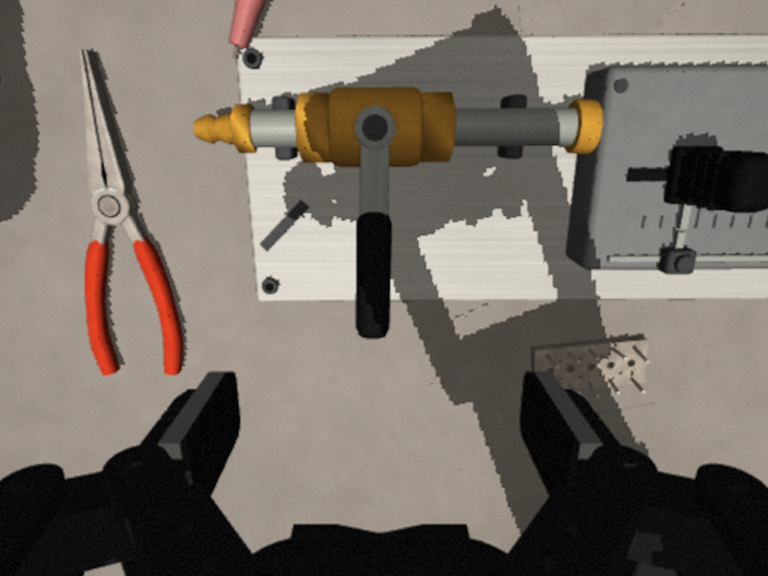

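The lever is vertical in the image (col about 374, rows 127-337), parallel to tool x, with the thick line at (285,225).

```bash
python3 - <<'E'
from h import *; import pickle
s,p,d,c=pickle.load(open('pics/w6.pkl','rb'))
T=np.array(s['tcp_rot'])
for n,u,v,z in [('axis',375,126,.082),('s0',374,214,.078),('end',372.5,333,.074),('th1',265,246,.008),('th2',305,204,.008)]:
    q=ray(c,u/1.5,v/1.5,z); print(n,q.round(4),'tool',(T.T@(q-s['tcp_pos'])*1000).round(1))
E
```

```text
axis [0.6065 0.1381 0.082 ] tool [-79.2 107.   -1.3]
s0 [0.5673 0.1478 0.078 ] tool [-38.7 111.1  -1.9]
end [0.505  0.1631 0.074 ] tool [ 25.3 115.2  -3. ]
th1 [0.5515 0.2236 0.008 ] tool [ -6.6 181.  -72.5]
th2 [0.5717 0.1915 0.008 ] tool [-33.4 181.  -45.6]
```

```bash
python3 -m crank '[[0,0,-2.3,0,0,0],[0,40,0,0,0,0],[0,40,0,0,0,0],[0,35,0,0,0,0],[0,0,0,0,0,0],[0,0,0,0,0,0]]' 1 && python3 -m crank '[[0,0,0,0,0,0],[0,0,0,0,0,0],[0,0,0,0,0,0],[0,0,0,0,0,0],[0,0,0,0,0,0],[0,0,0,0,0,0],[0,0,0,0,0,0],[0,0,0,0,0,0]]' 0 25
```

```text
time_s: 11.1
tcp_pos: [0.5287, 0.1555, 0.0758]
tcp_rot: [[-0.974, -0.0, -0.225], [0.225, -0.0, -0.974], [0.0, -1.0, 0.0]]
wrist_force: [0.6, -0.7, 1.3]
width: 0.0855
time_s: 11.9
tcp_pos: [0.5293, 0.1568, 0.0763]
tcp_rot: [[-0.975, 0.002, -0.224], [0.224, 0.001, -0.975], [-0.001, -1.0, -0.001]]
wrist_force: [-1.8, 3.3, 6.0]
width: 0.0174
```

Gripped (17.4 mm). Now I turn it about the valve axis in small steps.

```bash
python3 -m crank '[[-0.3,0,-6.9,0,5,0],[-0.3,0,-6.9,0,5,0],[-0.3,0,-6.9,0,5,0]]' && python3 -m crank '[[-0.3,0,-6.9,0,5,0],[-0.3,0,-6.9,0,5,0],[-0.3,0,-6.9,0,5,0],[-0.3,0,-6.9,0,5,0],[-0.3,0,-6.9,0,5,0],[-0.3,0,-6.9,0,5,0],[0,0,0,0,0,0],[0,0,0,0,0,0],[0,0,0,0,0,0]]'; python3 look.py w7
```

```text
time_s: 12.2
tcp_pos: [0.5363, 0.1759, 0.0762]
tcp_rot: [[-0.882, 0.001, -0.471], [0.471, -0.0, -0.882], [-0.001, -1.0, -0.0]]
wrist_force: [-1.7, -0.1, 6.9]
width: 0.0174
time_s: 13.1
tcp_pos: [0.5604, 0.1761, 0.074]
tcp_rot: [[-0.63, -0.033, -0.776], [0.766, 0.139, -0.628], [0.129, -0.99, -0.062]]
wrist_force: [-26.0, 81.6, 12.8]
width: 0.0176
13.1 [0.5604 0.1761 0.074 ] [[-0.63, -0.033, -0.776], [0.766, 0.139, -0.628], [0.129, -0.99, -0.062]] 0.017575230465263953 [-26.0117987   81.55887856  12.77270862]
```

View pics/w7.png

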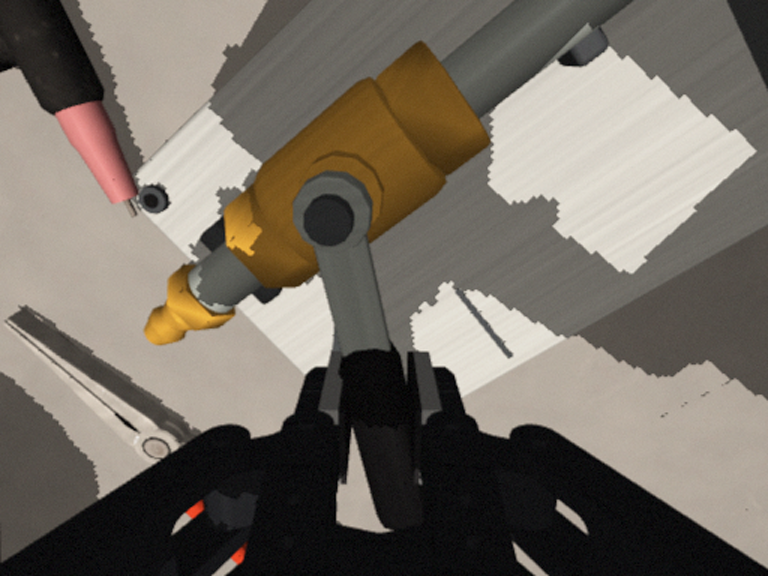

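The wrist force is high (82 N) and the tool has tilted, so something is blocking it. I'll check the joint state before moving further.

```bash
python3 - <<'E'
from h import *
s=ctrl.get_state(); print(np.round(s['joint_positions'],3),np.round(s['tau'],1),np.round(s['wrist_torque'],2),s['time_s'])
p,d=optics.snapshot('scene'); cv2.imwrite('pics/scene1.png',cv2.resize(p[:280,100:460,::-1],None,fx=2.1,fy=2.1))
p,d=optics.snapshot('side'); cv2.imwrite('pics/side1.png',cv2.resize(p[60:340,100:460,::-1],None,fx=2.1,fy=2.1))
E
```

```text
[0.133 0.266 1.528 0.145 1.363 2.559] [-53.6 -33.7 -30.  -24.   -5.5   2.5] [12.36  3.91  2.68] 13.15
```

View pics/scene1.png

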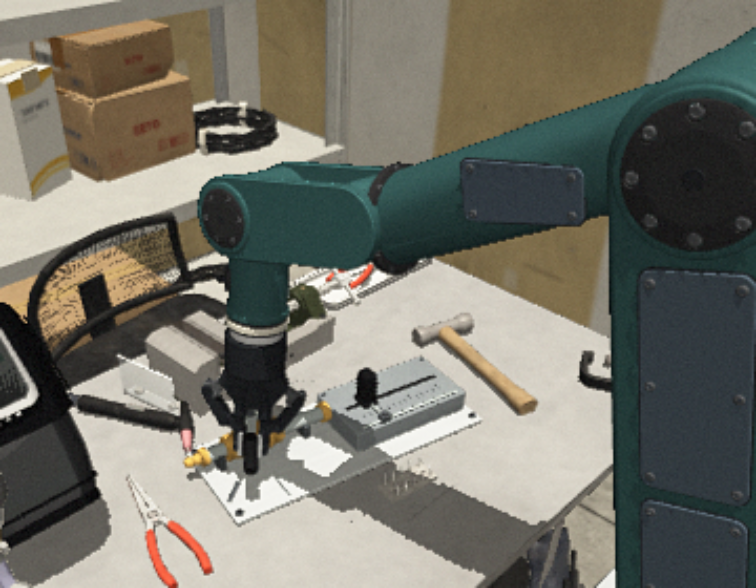

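View pics/side1.png

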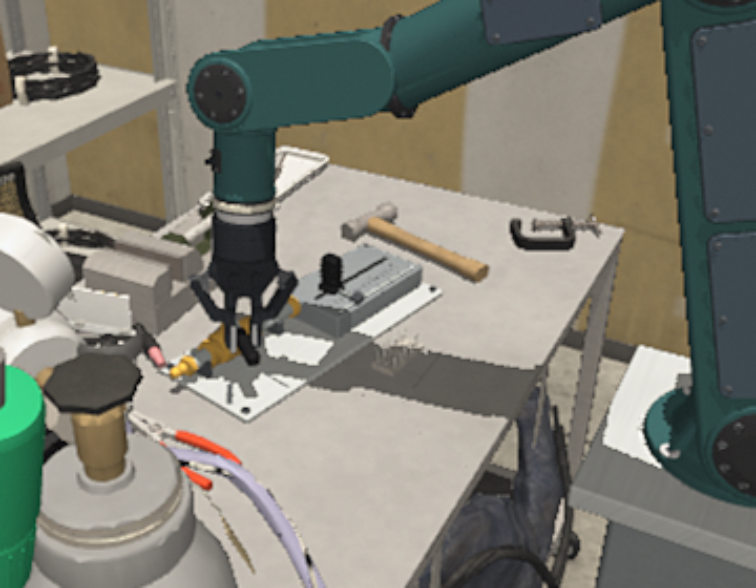

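No collision: joint 6 is at its range end (2.56 of 2.57). I'll reverse in small steps to relieve the strain.

```bash
python3 -m crank '[[-0.1,0,3.4,0,-2.5,0]]'; python3 -c "
from h import *
s=ctrl.get_state(); print(np.round(s['joint_positions'],3))"
```

```text
time_s: 13.35
tcp_pos: [0.5585, 0.1738, 0.0739]
tcp_rot: [[-0.665, -0.031, -0.746], [0.737, 0.138, -0.662], [0.124, -0.99, -0.069]]
wrist_force: [-22.7, 81.5, 12.2]
width: 0.0176
[0.13  0.261 1.535 0.145 1.361 2.511]
```

```bash
python3 -m crank '[[6,0,-3,0,-3,0],[0,0,0,0,0,0]]'; python3 -c "
from h import *
s=ctrl.get_state(); print(np.round(s['joint_positions'],3),np.round(s['wrist_torque'],2))"
```

```text
time_s: 13.55
tcp_pos: [0.5576, 0.1728, 0.0739]
tcp_rot: [[-0.701, -0.03, -0.713], [0.705, 0.123, -0.698], [0.109, -0.992, -0.065]]
wrist_force: [-22.2, 63.6, 13.6]
width: 0.0177
[0.137 0.259 1.536 0.129 1.361 2.472] [9.36 3.82 2.24]
```

Force is falling. I continue shifting along the force and untilting.

```bash
python3 -m crank '[[6,0,-3,1,-2,2],[6,0,-3,1,-1,2],[0,0,0,0,0,0]]'; python3 -c "
from h import *
s=ctrl.get_state(); print(np.round(s['joint_positions'],3),np.round(s['wrist_torque'],2))"
```

```text
time_s: 13.85
tcp_pos: [0.5598, 0.175, 0.0733]
tcp_rot: [[-0.734, 0.011, -0.679], [0.679, 0.029, -0.734], [0.011, -1.0, -0.029]]
wrist_force: [-8.0, 37.1, 4.1]
width: 0.0176
[0.193 0.253 1.54  0.027 1.332 2.504] [5.65 1.44 1.45]
```

```bash
python3 -m crank '[[7,0,-5,0.7,-2,0.7],[0,0,0,0,0,0]]'; python3 -c "
from h import *
s=ctrl.get_state(); print(np.round(s['joint_positions'],3),np.round(s['wrist_torque'],2))"
```

```text
time_s: 14.05
tcp_pos: [0.56, 0.1756, 0.0732]
tcp_rot: [[-0.754, 0.014, -0.657], [0.657, -0.002, -0.754], [-0.012, -1.0, -0.008]]
wrist_force: [-4.6, 18.2, 4.2]
width: 0.0175
[ 0.21   0.258  1.534 -0.005  1.336  2.498] [2.89 0.86 0.73]
```

```bash
python3 -m crank '[[5.5,0,-4,0,-1,0],[0,0,0,0,0,0]]'; python3 look.py w8
```

```text
time_s: 14.25
tcp_pos: [0.5607, 0.1768, 0.0731]
tcp_rot: [[-0.762, 0.018, -0.647], [0.647, -0.01, -0.762], [-0.02, -1.0, -0.004]]
wrist_force: [0.1, 7.9, 4.6]
width: 0.0177
14.25 [0.5607 0.1768 0.0731] [[-0.762, 0.018, -0.647], [0.647, -0.01, -0.762], [-0.02, -1.0, -0.004]] 0.01765180352342256 [0.11610048 7.94837157 4.59473854]
```

View pics/w8.png

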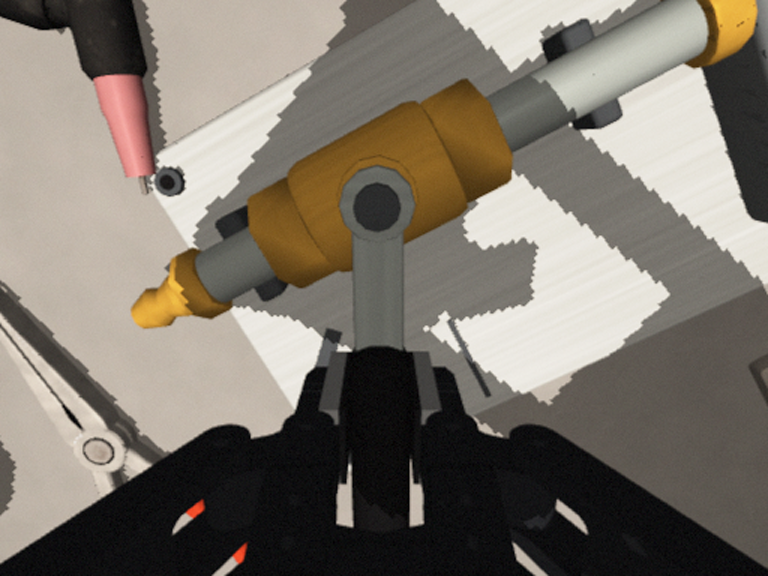

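Strain is relieved, and the lever is aligned with the tool at about 27°. I release, rise, and make a half turn of the wrist the other way so the rest of the stroke is in range.

```bash
python3 -m crank '[[0,0,0,0,0,0],[0,0,0,0,0,0],[0,0,0,0,0,0],[0,0,0,0,0,0],[0,0,0,0,0,0],[0,0,0,0,0,0],[0,-30,0,0,0,0],[0,-40,0,0,0,0],[0,-40,0,0,0,0],[0,0,0,0,0,0]]' 1; python3 -m crank '[[0,0,0,0,-8.5,0],[0,0,0,0,-8.5,0],[0,0,0,0,-8.5,0],[0,0,0,0,-8.5,0],[0,0,0,0,-8.5,0],[0,0,0,0,-8.5,0],[0,0,0,0,-8.5,0],[0,0,0,0,-8.5,0],[0,0,0,0,-8.5,0],[0,0,0,0,-8.5,0],[0,0,0,0,-8.5,0],[0,0,0,0,-8.5,0],[0,0,0,0,-8.5,0],[0,0,0,0,-8.5,0],[0,0,0,0,-8.5,0],[0,0,0,0,-8.5,0],[0,0,0,0,-8.5,0],[0,0,0,0,-8.5,0]]'; python3 -m crank '[[0,0,0,0,-8.5,0],[0,0,0,0,-8.5,0],[0,0,0,0,-8.5,0],[0,0,0,0,0,0],[0,0,0,0,0,0]]'; python3 look.py w9;  python3 -c "
from h import *
s=ctrl.get_state(); print(np.round(s['joint_positions'],3))"
```

```text
time_s: 15.3
tcp_pos: [0.5623, 0.1764, 0.1908]
tcp_rot: [[-0.76, 0.031, -0.649], [0.649, -0.01, -0.761], [-0.03, -0.999, -0.012]]
wrist_force: [1.7, 1.2, 1.8]
width: 0.0854
time_s: 17.1
tcp_pos: [0.5586, 0.1755, 0.1818]
tcp_rot: [[0.388, 0.016, 0.921], [-0.921, -0.014, 0.389], [0.019, -1.0, 0.009]]
wrist_force: [-0.1, 0.8, 0.3]
width: 0.0855
time_s: 17.6
tcp_pos: [0.5587, 0.1755, 0.1821]
tcp_rot: [[0.741, 0.016, 0.671], [-0.671, -0.013, 0.741], [0.021, -1.0, 0.001]]
wrist_force: [-0.7, -0.1, -0.1]
width: 0.085
17.6 [0.5587 0.1755 0.1821] [[0.741, 0.016, 0.671], [-0.671, -0.013, 0.741], [0.021, -1.0, 0.001]] 0.0850019500390051 [-0.70372334 -0.07783905 -0.12910645]
[ 0.216  0.181  1.401 -0.017  1.547 -0.619]
```

View pics/w9.png

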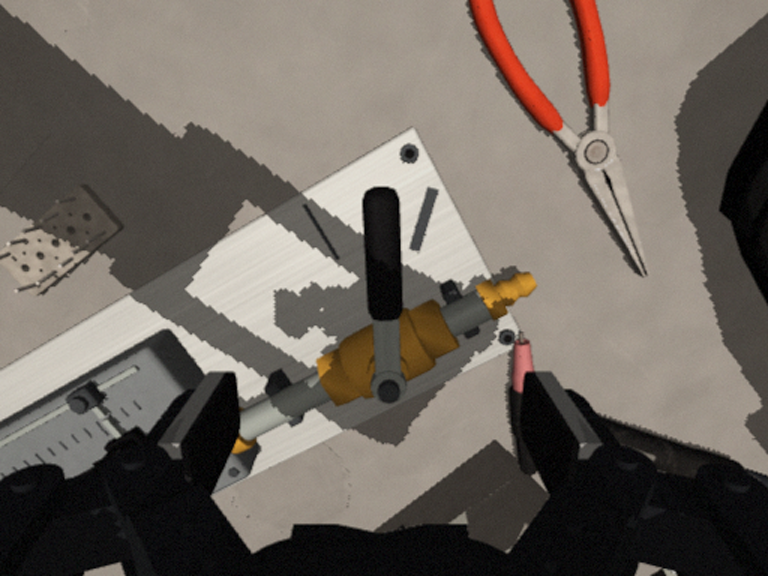

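The lever runs from (388,388) to (381,190), and the thick line is at (425,220), so about 17° to go. The torch tip is at (522,340); I'll check its height.

```bash
python3 - <<'E'
from h import *; import pickle
s,p,d,c=pickle.load(open('pics/w9.pkl','rb'))
T=np.array(s['tcp_rot'])
R=[]
for n,u,v,z in [('axis',389,389,.082),('s0',386,315,.078),('end',381,192,.076),('th1',433,190,.008),('th2',416,248,.008)]:
    q=ray(c,u/1.5,v/1.5,z); t=(T.T@(q-s['tcp_pos'])*1000); R.append(t); print(n,q.round(4),'tool',t.round(1))
for a,b in [(0,1),(1,2),(0,2),(0,3),(0,4)]:
    e=R[b]-R[a]; print(a,b,np.degrees(np.arctan2(e[2],-e[0])).round(1))
V=np.linalg.inv(c['view'])
for u,v in [(523,345),(520,370),(525,400),(525,440)]:
    z=d[int(v/1.5),int(u/1.5)]; q=V[:3,:3]@(np.linalg.inv(c['K'])@[u/1.5,v/1.5,1]*z)+V[:3,3]; print('torch',q.round(3),(T.T@(q-s['tcp_pos'])*1000).round(0))
E
```

```text
axis [0.6022 0.1425 0.082 ] tool [ 52.3 101.2   4.7]
s0 [0.5715 0.1681 0.078 ] tool [ 12.3 104.4   3. ]
end [0.5246 0.2071 0.076 ] tool [-48.7 105.1   0.4]
th1 [0.5522 0.2247 0.008 ] tool [-41.5 173.3  32. ]
th2 [0.5726 0.1936 0.008 ] tool [ -5.4 174.1  22.6]
0 1 -2.4
1 2 -2.4
0 2 -2.4
0 3 16.2
0 4 17.2
torch [0.667 0.204 0.017] [ 58. 167.  93.]
torch [0.679 0.191 0.018] [ 75. 166.  92.]
torch [0.586 0.208 0.18 ] [-1.  2. 42.]
torch [0.594 0.2   0.184] [10. -2. 42.]
```

```bash
python3 -m crank '[[-22,0,1.5,0,0,0],[0,40,0,0,0,0],[0,40,0,0,0,0],[0,28,0,0,-2.4,0],[0,0,0,0,0,0],[0,0,0,0,0,0]]' 1 && python3 -m crank '[[0,0,0,0,0,0],[0,0,0,0,0,0],[0,0,0,0,0,0],[0,0,0,0,0,0],[0,0,0,0,0,0],[0,0,0,0,0,0],[0,0,0,0,0,0],[0,0,0,0,0,0]]' 0 25
```

```text
time_s: 18.25
tcp_pos: [0.5453, 0.19, 0.0743]
tcp_rot: [[0.769, 0.016, 0.639], [-0.638, -0.013, 0.77], [0.021, -1.0, -0.0]]
wrist_force: [-0.1, -0.5, 0.5]
width: 0.0851
time_s: 19.05
tcp_pos: [0.5455, 0.19, 0.075]
tcp_rot: [[0.77, 0.017, 0.637], [-0.637, -0.013, 0.77], [0.022, -1.0, 0.001]]
wrist_force: [-2.2, -1.0, 4.8]
width: 0.0172
```

```bash
python3 -m crank '[[0.3,0,6.2,0,4.75,0],[0.3,0,6.2,0,4.75,0]]'; python3 -m crank '[[0.3,0,6.2,0,4.75,0],[0.3,0,6.2,0,4.75,0],[0,0,0,0,0,0],[0,0,0,0,0,0]]'; python3 look.py w10
```

```text
time_s: 19.25
tcp_pos: [0.5542, 0.1989, 0.075]
tcp_rot: [[0.653, 0.017, 0.757], [-0.757, -0.013, 0.653], [0.022, -1.0, 0.004]]
wrist_force: [-1.4, -1.1, 5.7]
width: 0.0171
time_s: 19.65
tcp_pos: [0.5648, 0.2066, 0.075]
tcp_rot: [[0.523, 0.019, 0.852], [-0.852, -0.012, 0.523], [0.02, -1.0, 0.01]]
wrist_force: [1.1, 2.5, 5.1]
width: 0.0173
19.65 [0.5648 0.2066 0.075 ] [[0.523, 0.019, 0.852], [-0.852, -0.012, 0.523], [0.02, -1.0, 0.01]] 0.017338587806634376 [1.10812887 2.53924504 5.06871588]
```

View pics/w10.png

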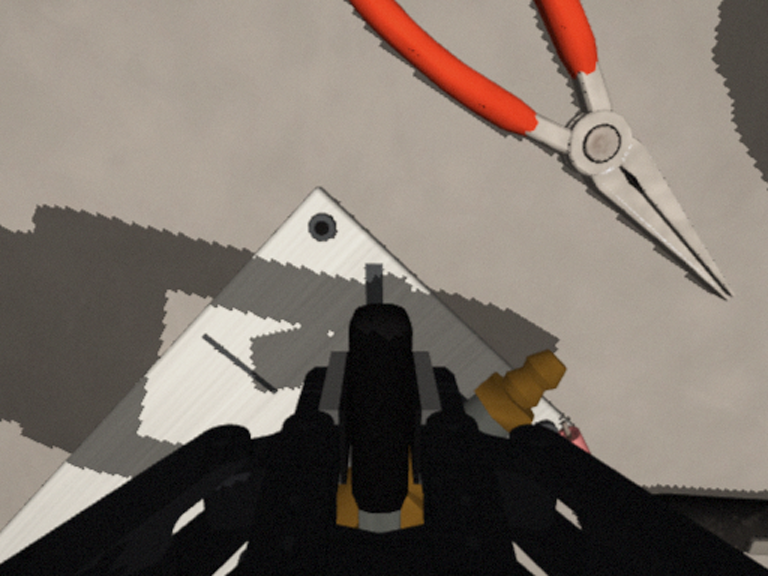

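The lever covers the thick line, whose end shows at (374,285). I release, rise and check.

```bash
python3 -m crank '[[0,0,0,0,0,0],[0,0,0,0,0,0],[0,0,0,0,0,0],[0,0,0,0,0,0],[0,0,0,0,0,0],[0,0,0,0,0,0],[0,-30,0,0,0,0],[0,-40,0,0,0,0],[0,-45,0,0,0,0],[0,-45,0,0,0,0],[0,0,0,0,0,0],[0,0,0,0,0,0]]' 1;  python3 look.py w11
python3 - <<'E'
from h import *
p,d=optics.snapshot('scene'); cv2.imwrite('pics/scene2.png',cv2.resize(p[150:290,150:370,::-1],None,fx=3.5,fy=3.5,interpolation=cv2.INTER_CUBIC))
E
```

```text
time_s: 20.9
tcp_pos: [0.5621, 0.2084, 0.2364]
tcp_rot: [[0.521, 0.021, 0.853], [-0.853, -0.012, 0.521], [0.021, -1.0, 0.011]]
wrist_force: [0.3, -0.0, -0.2]
width: 0.0855
20.9 [0.5621 0.2084 0.2364] [[0.521, 0.021, 0.853], [-0.853, -0.012, 0.521], [0.021, -1.0, 0.011]] 0.08549545598493577 [ 0.31772775 -0.02816728 -0.15438318]
```

View pics/w11.png

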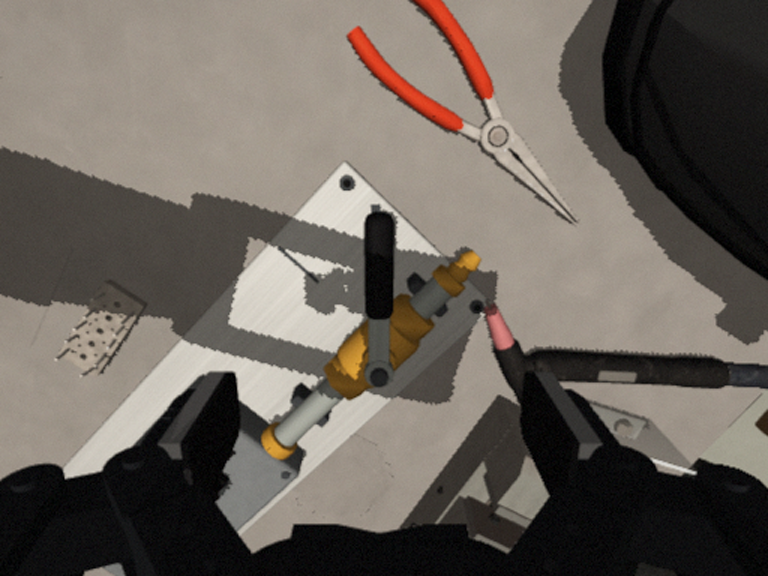

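View pics/scene2.png

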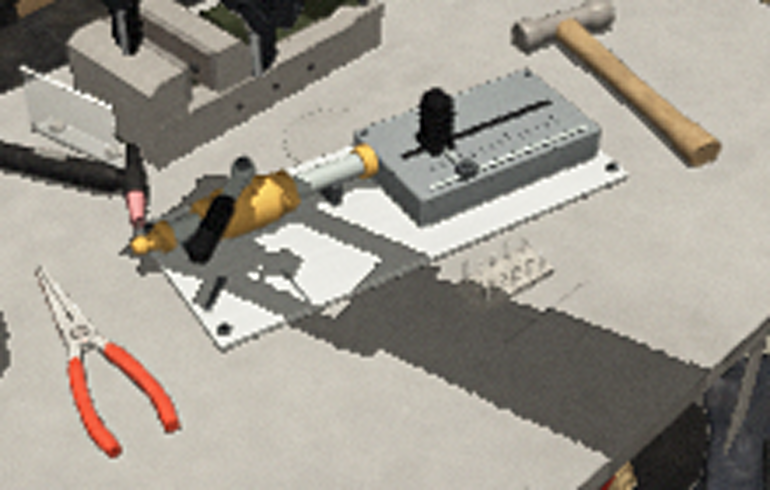

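```bash
python3 - <<'E'
from h import *; import pickle
s,p,d,c=pickle.load(open('pics/w11.pkl','rb'))
a=ray(c,379.5/1.5,377/1.5,.082);b=ray(c,379/1.5,215/1.5,.076);e=b-a
print('lever deg', 167.4-np.degrees(np.arctan2(e[1],e[0])))
print(ctrl.job_done())
E
```

```text
lever deg 45.86449267795041
the job is handed in; nothing more can be done
None
```

The flow slider is lined up with the set marker and the valve lever is at half open. I handed the job in at about 21 s with the gripper open and clear above the panel, but one high-force event during the lever turn could count against the run.

- **Slider:** With the valve still closed, I pinched the slider and moved it about 82 mm. The picture then showed it about 2.5 mm off, so I regripped it and nudged it. The last close check put the pointer about 0.4 mm from the marker tip. I did not measure it again after working the lever; the final scene view only showed it still looking lined up.
- **Lever:** I turned it in two grips. The last check gave 45.9° (0.80 rad), over the thick line and inside the 0.785 ± 0.15 rad window.
- **High force:** On the first lever grip I ran joint 6 up to the end of its range. The tool tilted and the wrist force rose to about 82 N. That is under the 120 N limit, but it was a planning mistake. I backed off until the force was gone, released, made a half turn of the wrist and finished the turn with low forces. I saw no collision in the pictures.
- **Other items:** The pliers, pin plate and hammer were not touched, and in the pictures they stayed where they were. I did not measure their positions. The set marker also looked unmoved.

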